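# Take a cleaned lens from under the inspection lamp with tongs

### The job

Take the sprung tongs off their rest, pass their jaws under the lamp bar from the front, close them on the rim of the sun lens and lift it off its post. Bring the lens out to the front under the bar, clear of the stand, and finish still squeezing the tongs with the lens held in their jaws at least 16 cm above the table; do not put it down. The lens must never be touched by the gripper itself or dropped, the lamp stand must not be bumped, and everything else stays where it is.

Things in the scene. Friction and masses are not known exactly. Their poses are not given: they have to be found in the camera images.
- lamp: Fixed inspection lamp stand: pale wooden base board 150 (x) x 260 (y) x 12 mm, origin under its centre, x from the open front (robot side) to the back, z up. Above the origin stands a slim post, white top 28 mm across and 62 mm above the table, carrying the lens. Two 16 mm square uprights at x = -30, y = +-115 mm carry the lamp bar; between them all is open.
- lamp_bar (a point): Middle of the underside of the lamp bar, 130 mm above the table and 30 mm in front of the post's axis: dark steel bar along the stand's y, 24 mm wide (x), 246 mm long, top 148 mm above the table, white strip below.
- lens_center (a point): Centre of the lens: a dark brown glass sun-lens blank, a disc 46 mm in diameter and 10 mm thick, about 40 g, lying flat and loose on top of the post within about 4 mm of its axis (this point 67 mm above the table at the start). z is the disc's axis.
- lens: The same lens; origin at the centre of its underside, 5 mm below lens_center.
- rest: Fixed wooden rest on which the tongs lie: base plate 190 (x) x 100 (y) x 6 mm with two cross bars 16 mm thick along y at x = +-70 mm, tops 24 mm above the table. Origin under the centre of the plate. Its place swaps with that of the spectacle tray (left or right).
- tongs: Sprung steel tongs, 270 mm long, 90 g, lying on edge on the rest, both arms in a level plane, of upright strip 22 mm high. Origin on the midline at the underside, below the grip; x along the midline from the hinge (round bow, x = -117 to -91 mm) to the jaws (tips near x = 150 mm), y the direction in which they open and close, z up. They balance near the origin.
- tongs_grip (a point): Midway between the two black grip plates, half up the strip (35 mm above the table at the start); axes of the tongs. Plates 56 mm long, 22 mm high, 54 mm apart outside when open, about 32 mm with the jaws on the lens. They yield from about 4 N a side, reach the lens at about 6 N; 45% of any excess presses the lens (25 N is fine). Held at about 49 mm, the jaws stay well open for carrying.
- tongs_jaw (a point): Point midway between the jaws where the lens belongs, 120 mm ahead of tongs_grip on the midline, same height. Jaws: rubber V pads 22 mm high that centre the disc by its rim; open, about 80 mm apart at the narrowest (their front tips), about 118 mm over the outside; they shut about 2.2 mm per mm at the grip plates.
- tongs_left (a joint): How far each arm of the tongs has been squeezed from fully open (0 rad); about 0.11 rad on the lens, stop at 0.14. Both arms move alike.
- tray: Fixed plywood tray with spectacles in it, 220 x 180 x 45 mm, origin under its centre. Leave alone.
- spectacles0: Folded spectacles in the tray, 136 x 30 x 34 mm. Leave alone.
- spectacles1: Folded spectacles in the tray, 136 x 30 x 34 mm. Leave alone.
- case: Black spectacle case 62 x 155 x 38 mm, loose on the table. Origin under its centre. Leave alone.
- spray: Spray-fluid bottle 44 mm across, 120 mm tall, loose on the table. Leave alone.
- driver: Small screwdriver 140 mm long lying on the table. Leave alone.
- dish: White china dish 64 mm across, 22 mm high, on the table. Leave alone.
- jar: Glass jar 48 mm across, 50 mm high, on the table. Leave alone.
Mind the look-alikes: they are no part of the job. Of the things that look like the rest, take the one that is farthest to the robot's left at the start.

How it is judged (in metres and radians):
On the way, in this order (a step that is already met when the one before it is completed fails the run):
1. the tongs are lifted off their rest by the gripper (height (world z) of tongs above 0.04 m and contact force between the fingers and tongs above 1 N and contact force between tongs and rest below 0.1 N), for 0.1 s.
2. the lens, still behind the lamp bar, is lifted off its post in the jaws of the tongs, which reach under the bar from the front (distance between lens_center and tongs_jaw below 0.02 m and contact force between tongs and lens above 0.5 N and height (world z) of lens_center above 0.071 m and contact force between lens and lamp below 0.05 N and x of lens_center in the frame of lamp above -0.03 m and x of tongs_grip in the frame of lamp below -0.06 m and z of tongs_grip in the frame of lamp below 0.13 m), for 0.1 s.
3. the lens is brought out to the front under the lamp bar, between its uprights (x of lens_center in the frame of lamp between -0.08 and -0.03 m and y of lens_center in the frame of lamp between -0.09 and 0.09 m and height (world z) of lens_center below 0.125 m and distance between lens_center and tongs_jaw below 0.02 m), for 0.04 s.
At the end, for the whole second after the job is handed in: The squeezed tongs are still in the gripper, the lens centre within 20 mm of the point between the jaws and pressed by them, its underside over 145 mm above the table, 90 mm or more in front of the post axis; lens and tongs touch neither stand, rest nor tray; lens at rest (distance between lens_center and tongs_jaw below 0.02 m and contact force between tongs and lens above 0.5 N and contact force between the fingers and tongs above 1 N and height (world z) of lens above 0.145 m and x of lens_center in the frame of lamp below -0.09 m and value of joint tongs_left above 0.07 rad and contact force between each of lens, tongs and lamp below 0.1 N and contact force between tongs and rest below 0.1 N and contact force between tongs and tray below 0.1 N and linear speed of lens below 0.05 m/s); the arm keeps its last pose, push and grip.
It fails at once if the gripper or the arm touches the lens (contact force between any of the fingers, the arm and lens above 0.3 N).
It fails at once if the lens is dropped or knocked off its post (its underside below 40 mm) (height (world z) of lens below 0.04 m).
It fails at once if the lamp stand is bumped (over 8 N) by the tongs, gripper or arm (contact force between any of tongs, the fingers, the arm and lamp above 8 N).
It fails at once if another thing is moved more than 30 mm (distance of any of spectacles0, spectacles1, case, spray, driver, dish, jar from where it was at the start of the episode above 0.03 m).
It also fails if it takes over 54 s, if anything falls off the work surface, if the arm or the gripper's body presses on something with over 40 N, if the wrist force passes 120 N, or if a joint passes its speed limit or range.

### The arm

A 6-joint arm with a two-finger parallel gripper is mounted at the origin on the work surface. World frame = base frame: x ahead of the robot, y to its left, z up, the work surface at z = 0. Lengths are in m, angles in degrees, forces in N, time in s.
With the tool pointing down it reaches from about 0.4 to 0.825 m from the base axis. Payload 7 kg.
Tool frame: the origin (TCP) lies at the very end of the fingers, on their centre line; the grasp point (between the pads) lies 19 mm behind it (r.grasp_offset is the z of the grasp point in the tool frame, in m); z points along the fingers, y is the direction in which the jaws open and shut (so a half turn about z gives the same grasp; the last joint's range is limited). The gripper opens to 88 mm and grips with 3 to 60 N. Pads are 19 mm wide; open, the fingers measure 130 mm over their backs; the gripper's body (78 mm by 193 mm) begins 47 mm behind the grasp point.
Start: joints at [16.507, 20.546, 0.682, 0, -70.136, -16.507], TCP at [0.675, -0, 0.227] pointing down, gripper open.
Joint ranges: [-176.03, 176.03], [-82.01, 121.73], [-58.28, 71.71], [-173.87, 95.51], [-174.79, -0.11], [-173.66, 173.66]. Speed limits (degrees/s): [136.94, 136.94, 172.46, 180, 180, 180].

### API

Orientations are given as [roll, pitch, yaw] about the fixed x, y, z axes, in that order (R = Rz(yaw) Ry(pitch) Rx(roll)).
In Python, from plant import r gives the robot as it stands.
- The arm moves only by the tool carry_out, never from a script. Its argument "plan" is a list of rows, each a list of 6 numbers: the shift along the world's x, y, z in m, then the turn, a rotation vector about the world's x, y, z in rad. In form: [[tx, ty, tz, wx, wy, wz], ...]. A call has 1 to 12 rows; each row shifts and turns the pose as measured when the row begins; what a row does not reach is not made up. A row lasts 1/12 s, in which the tool goes at most 41.7 mm and 7.16 degrees, less where a joint would pass 70% of its speed; a pose out of reach is approached as far as the arm can. A call with a gripper value outside its range is refused whole. "fingers" is the closure, from -1 (fully open) to 1 (shut), set as the call begins (left out, the last holds). The fingers move at their own pace and stop on an object; "force" is the grip in N (left out, the last holds). Time passes only in rows, so rows that do not move let the fingers close. It gives the time, the measured TCP pose, the force and the opening at its end, in the units of the state.
- r.get_state(): the state, without advancing time (a new reading comes with each control period).
- r.capture(name): name is "scene" or "side" or "wrist"; returns the picture (480x640x3 uint8, red, green, blue); there is no depth.
- r.camera_model(name): a dict with "fov_y" (degrees; the focal length in pixels is half the picture's height over the tangent of half this angle, whatever the lens; pixels are square), "cx", "cy" (the principal point, pixels), "k1" (the pictures are not rectified: a ray, as slopes to the right and down, at radius r is drawn at 1 + k1 r^2 times it, then the intrinsics apply), "R" (3x3) and "t" (3): a world point X has camera coordinates R X + t; the wrist camera has in their place "mount" (4x4, takes a point from camera to tool coordinates, whose origin is the TCP and whose axes are the flange's). Camera axes: x right, y down, z forward; pixel columns grow to the right and rows downward; lengths in m; the calibration is good to about 2 mm. A picture is of the moment at which its call begins: read the wrist's pose just before it. camera_model takes no time and is no camera call.
- r.close_job(): hands the job in, once; it reports no verdict.
The state is a dict: "time_s": time; "joints": joint angles; "qd": joint speeds; "joint_torque": joint torques, N m; "tcp_pos": TCP position; "eef_rot": TCP orientation; "contact_force": force on the tool from outside, world axes, zero at the start; "moment": the same for the moment, N m; "gripper_width": finger opening in m.
Only numpy, scipy, OpenCV 4.12 (cv2) and the standard library are available. Lean on these libraries where they do the work, as an engineer would, in place of code of your own. Each camera call takes 0.05 s, during which the arm holds its last target.

## Working session

There is one attempt and no reset: what is moved stays moved. The work goes in short steps, Python scripts to look and compute and a tool call to move; the robot and the scene stay as the last step left them, time stands still between calls to the robot, and variables do not carry over. Pictures are saved under pics/ and viewed, and the job is handed in when it is done.

Besides the shell and the picture viewer there is one more tool, called as name(argument=value, ...), one argument or row to a line, values as JSON. carry_out: Moves the arm, as the interface text tells. Its arguments: {"type":"object","properties":{"plan":{"type":"array"},"fingers":{"type":"number"},"force":{"type":"number"}},"required":["plan"]}

```bash
mkdir -p pics; ls
cat > h.py <<'E'
import numpy as np, cv2
from plant import r
def snap(n,f):
    im=r.capture(n); cv2.imwrite(f'pics/{f}.png',im[:,:,::-1]); return im
E
python3 - <<'E'
from h import *
print(r.get_state(), r.grasp_offset)
for n in ("scene","side","wrist"):
    print(n,r.camera_model(n)); snap(n,n+'0')
E
```

```text
pics
{'time_s': 0.0, 'joints': array([ 1.65073927e+01,  2.05900840e+01,  6.32403064e-01, -1.98589325e-02,
       -7.01360623e+01, -1.65055724e+01]), 'qd': array([ 0.14853099,  0.03846685, -0.04983987,  0.12792505,  0.02510012,
       -0.11024046]), 'joint_torque': array([-8.00930356e-04, -5.82726967e+01,  2.93058443e+01,  6.99745238e+00,
        6.93249181e-03, -2.06530804e-04]), 'tcp_pos': array([ 6.74496135e-01, -2.71794838e-05,  2.25628354e-01]), 'eef_rot': array([ 1.79904815e+02, -8.73643369e-03, -9.00049355e+01]), 'contact_force': array([-0.45161286, -0.29973341,  0.11997628]), 'moment': array([0.06069246, 0.03351201, 0.02872786]), 'gripper_width': 0.08750821869769321} -0.0188
scene {'fov_y': 57.20147848921263, 'cx': 328.5031861805316, 'cy': 238.1674167450368, 'k1': -0.0253540212782929, 'R': array([[ 0.68880209,  0.72466519, -0.02029903],
       [ 0.4304913 , -0.431395  , -0.7928276 ],
       [-0.58329146,  0.53736275, -0.60910783]]), 't': array([-0.30281098, -0.15043908,  1.43333981])}
side {'fov_y': 45.91887857463258, 'cx': 308.7207316405813, 'cy': 237.41147580914486, 'k1': -0.029887749317332853, 'R': array([[-0.9200306 , -0.3917312 ,  0.00950573],
       [-0.30118286,  0.69143166, -0.65666669],
       [ 0.25066427, -0.60701642, -0.75412101]]), 't': array([0.44756528, 0.2707888 , 1.41236096])}
wrist {'fov_y': 67.28134379399734, 'cx': 322.5606034225848, 'cy': 238.422552231625, 'k1': -0.03703338657144666, 'mount': array([[ 3.16366673e-04, -9.66692813e-01, -2.55939262e-01,
         6.82471966e-02],
       [ 9.99998496e-01, -1.30566788e-04,  1.72925470e-03,
         5.58169533e-04],
       [-1.70507526e-03, -2.55939425e-01,  9.66691318e-01,
        -1.57139069e-01],
       [ 0.00000000e+00,  0.00000000e+00,  0.00000000e+00,
         1.00000000e+00]])}
```

View pics/scene0.png

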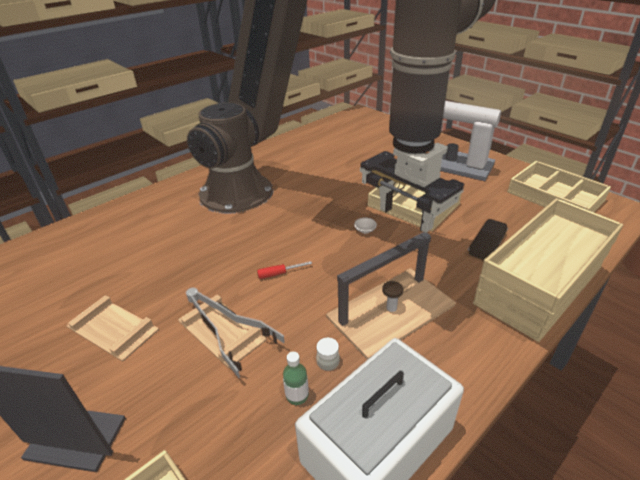

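View pics/side0.png

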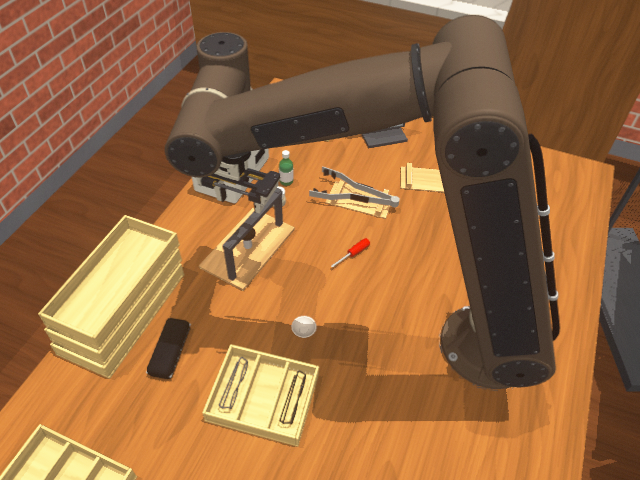

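View pics/wrist0.png

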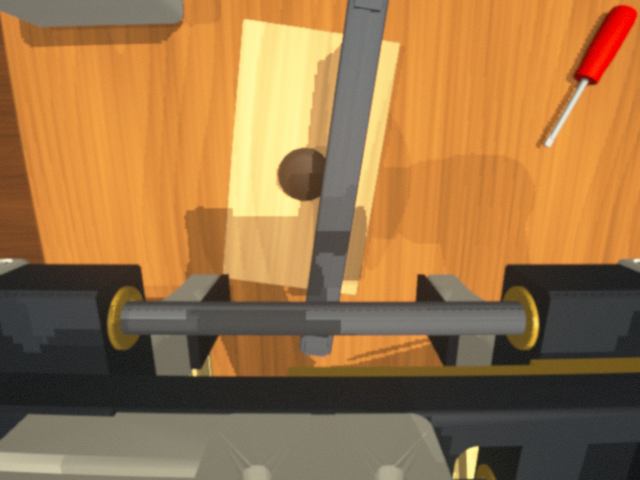

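```bash
cat >> h.py <<'E'
def rays(n,uv,state=None):
    m=r.camera_model(n); f=240/np.tan(np.radians(m['fov_y']/2))
    uv=np.atleast_2d(np.array(uv,float)); d=(uv-[m['cx'],m['cy']])/f
    s=d.copy()
    for _ in range(20): s=d/(1+m['k1']*(s**2).sum(1,keepdims=True))
    c=np.c_[s,np.ones(len(s))]
    if n=='wrist':
        from scipy.spatial.transform import Rotation as Ro
        M=m['mount']; Rw=Ro.from_euler('xyz',state['eef_rot'],degrees=True).as_matrix()
        return Rw@M[:3,3]+state['tcp_pos'], c@M[:3,:3].T@Rw.T
    return -m['R'].T@m['t'], c@m['R']
def onz(n,uv,z,state=None):
    o,d=rays(n,uv,state); z=np.broadcast_to(z,len(d)); return o+d*((z-o[2])/d[:,2])[:,None]
def proj(n,X,state=None):
    m=r.camera_model(n); f=240/np.tan(np.radians(m['fov_y']/2)); X=np.atleast_2d(X)
    if n=='wrist':
        from scipy.spatial.transform import Rotation as Ro
        M=m['mount']; Rw=Ro.from_euler('xyz',state['eef_rot'],degrees=True).as_matrix()
        c=((X-state['tcp_pos'])@Rw-M[:3,3])@M[:3,:3]
    else: c=X@m['R'].T+m['t']
    s=c[:,:2]/c[:,2:]; s=s*(1+m['k1']*(s**2).sum(1,keepdims=True)); return s*f+[m['cx'],m['cy']]
def zoom(src,x0,y0,w,h,out,k):
    im=cv2.imread(f'pics/{src}.png')[y0:y0+h,x0:x0+w]; cv2.imwrite(f'pics/{out}.png',cv2.resize(im,None,fx=k,fy=k,interpolation=cv2.INTER_CUBIC))
E
python3 - <<'E'
from h import *
zoom('scene0',160,270,160,120,'z1',5)
zoom('side0',290,150,160,120,'z2',5)
zoom('scene0',310,220,160,150,'z3',4)
E
```

```text
(no output)
```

View pics/z1.png

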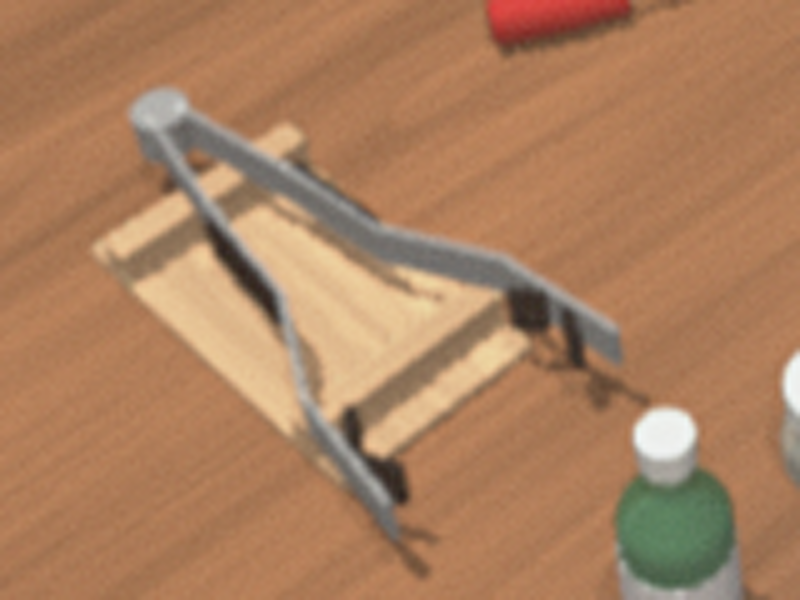

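View pics/z2.png

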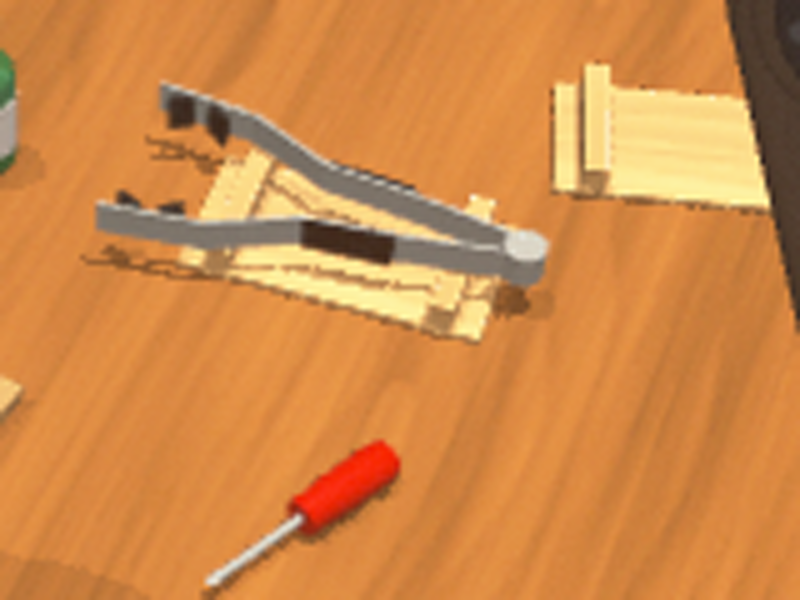

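View pics/z3.png

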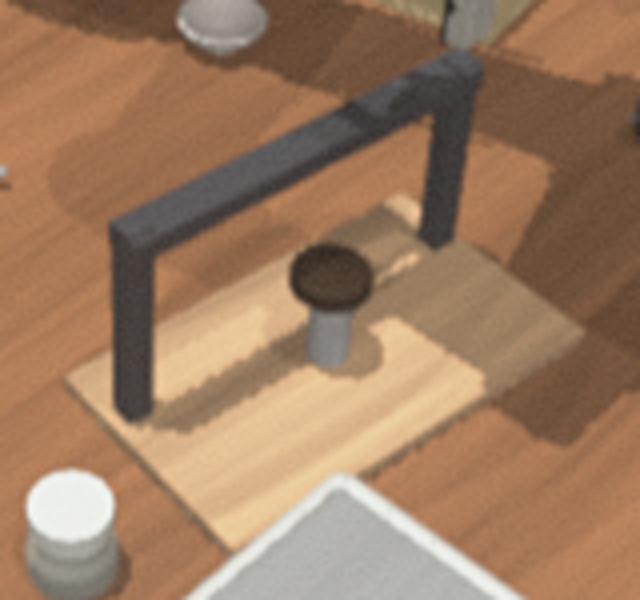

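Run:
```python
from h import *
np.set_printoptions(precision=4,suppress=True)
S=[(192,291),(283.4,335),(239.4,371.5)]
D=[(395,198.6),(309.4,190.6),(322.6,167)]
a=onz('scene',S,.046);b=onz('side',D,.046)
for nm,p in(('sc',a),('si',b)):
    h=p[0];t=(p[1]+p[2])/2;d=t-h;yaw=np.degrees(np.arctan2(d[1],d[0]))
    print(nm,p,'len',np.linalg.norm(d),'open',np.linalg.norm(p[1]-p[2]),'yaw',yaw,'grip',h+.104*d/np.linalg.norm(d))
print('board',onz('scene',[(326.8,315),(455.8,302.5),(410.5,268.8)],.012))
print('lens', onz('scene',[(393,289)],.072))
# bar top corners: scene
print('bar', onz('scene',[(310+112/4,220+230/4),(310+130/4,220+243/4),(310+455/4,220+55/4),(310+480/4,220+68/4)],.148))
zoom('side0',190,180,120,120,'z4',5)
```

```text
sc [[ 0.3601 -0.3543  0.046 ]
 [ 0.6075 -0.2854  0.046 ]
 [ 0.6181 -0.4008  0.046 ]] len 0.2529941122603961 open 0.11589031588033417 yaw 2.541340686940897 grip [ 0.464  -0.3497  0.046 ]
si [[ 0.3602 -0.3582  0.046 ]
 [ 0.607  -0.2872  0.046 ]
 [ 0.6105 -0.4011  0.046 ]] len 0.2489118543595538 open 0.11392054741462113 yaw 3.2240717370263376 grip [ 0.4641 -0.3523  0.046 ]
board [[ 0.6068 -0.1638  0.012 ]
 [ 0.787   0.0728  0.012 ]
 [ 0.6416  0.0917  0.012 ]]
lens [[ 0.6941 -0.0456  0.072 ]]
bar [[ 0.6423 -0.1623  0.148 ]
 [ 0.6554 -0.1626  0.148 ]
 [ 0.6753  0.0762  0.148 ]
 [ 0.6924  0.0762  0.148 ]]
```

View pics/z4.png

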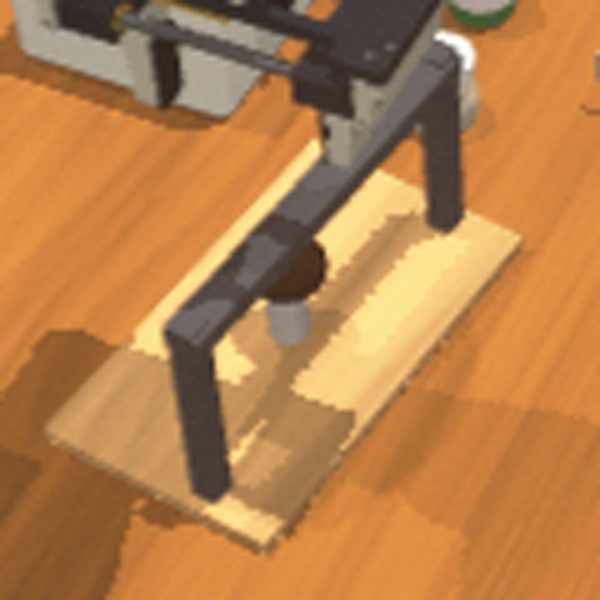

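carry_out(
  plan=[
    [-0.0162, -0.027, 0, 0, 0, 0.12],
    [-0.0162, -0.027, 0, 0, 0, 0.12],
    [-0.0162, -0.027, 0, 0, 0, 0.12],
    [-0.0162, -0.027, 0, 0, 0, 0.12],
    [-0.0162, -0.027, 0, 0, 0, 0.12],
    [-0.0162, -0.027, 0, 0, 0, 0.12],
    [-0.0162, -0.027, 0, 0, 0, 0.12],
    [-0.0162, -0.027, 0, 0, 0, 0.12],
    [-0.0162, -0.027, 0, 0, 0, 0.12],
    [-0.0162, -0.027, 0, 0, 0, 0.12],
    [-0.0162, -0.027, 0, 0, 0, 0.12],
    [-0.0162, -0.027, 0, 0, 0, 0.12],
  ],
  fingers=-1,
)

```text
time_s: 1.15
tcp_pos: [0.4706, -0.3304, 0.2208]
eef_rot: [179.7, 0.2, -4.3]
contact_force: [0.8, -0.5, -0.1]
gripper_width: 0.0877
```

Run:
```python
from h import *
np.set_printoptions(precision=4,suppress=True)
print('spray top',onz('scene',[(293,357)],.12),'jar',onz('scene',[(327.5,347)],.05),'driver',onz('scene',[(257,272),(312,264)],.01),'dish',onz('scene',[(366,224)],.022))
```

```text
spray top [[ 0.7104 -0.3392  0.12  ]] jar [[ 0.6951 -0.2442  0.05  ]] driver [[ 0.3769 -0.1883  0.01  ]
 [ 0.4518 -0.0695  0.01  ]] dish [[0.4418 0.1443 0.022 ]]
```

carry_out(
  plan=[
    [-0.003, -0.01, -0.01, 0, 0, 0.063],
    [-0.003, -0.01, -0.01, 0, 0, 0.063],
    [0, 0, 0, 0, 0, 0],
    [0, 0, 0, 0, 0, 0],
  ],
)

```text
time_s: 1.48
tcp_pos: [0.4595, -0.3562, 0.2003]
eef_rot: [179.7, 0.2, 3.3]
contact_force: [0.3, 0.0, -0.2]
gripper_width: 0.0877
```

Run:
```python
from h import *
import pickle
s=r.get_state(); print(s['tcp_pos'],s['eef_rot']); pickle.dump(s,open('s1.pkl','wb'))
snap('wrist','w1'); snap('scene','sc1')
```

```text
[ 0.4594552  -0.3561898   0.20028726] [179.68567316   0.22432433   3.26458053]
```

View pics/w1.png

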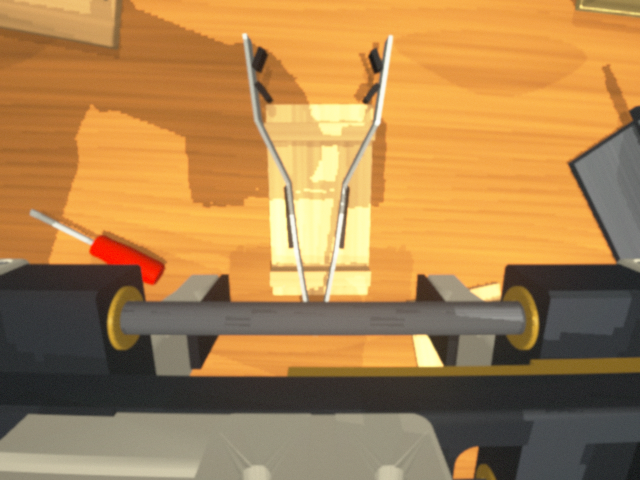

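View pics/sc1.png

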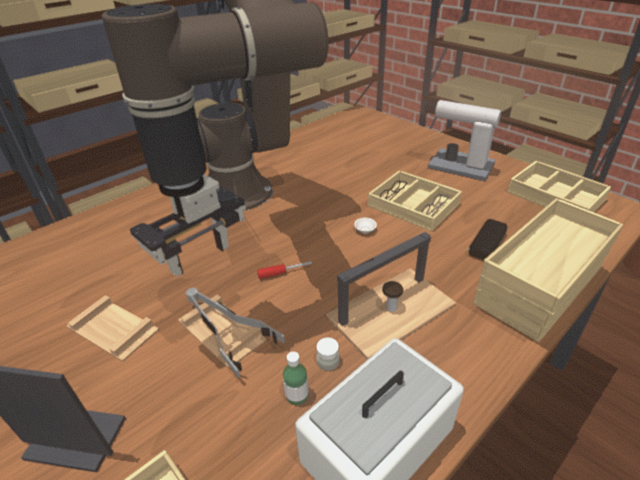

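Run:
```python
from h import *
import pickle
np.set_printoptions(precision=4,suppress=True)
s=pickle.load(open('s1.pkl','rb'))
p=onz('wrist',[(245,36),(390,38),(287,187),(291,247),(348,187),(343,247)],.046,s)
print(p)
t=(p[0]+p[1])/2; m=(p[2:6].mean(0)); d=t-m; print('mid plates',m,'yaw',np.degrees(np.arctan2(d[1],d[0])),np.linalg.norm(d))
for q,w in((p[2],p[3]),(p[4],p[5])): print(np.linalg.norm(q-w))
print(np.linalg.norm(p[2]-p[4]),np.linalg.norm(p[3]-p[5]))
b=onz('wrist',[(316,300)],.046,s); print(b); zoom('w1',200,0,240,310,'z5',2.5) if 0 else zoom('w1',220,20,200,150,'z5',4)
zoom('w1',240,160,160,150,'z6',4)
```

```text
[[ 0.6049 -0.2872  0.046 ]
 [ 0.61   -0.401   0.046 ]
 [ 0.4881 -0.3242  0.046 ]
 [ 0.4345 -0.3296  0.046 ]
 [ 0.4911 -0.3767  0.046 ]
 [ 0.4371 -0.3762  0.046 ]]
mid plates [ 0.4627 -0.3517  0.046 ] yaw 2.982206384325479 0.14497056886161874
0.05389564870096952
0.053988517910466695
0.05253476177973296 0.04676984392555645
[[ 0.384  -0.3547  0.046 ]]
```

View pics/z6.png

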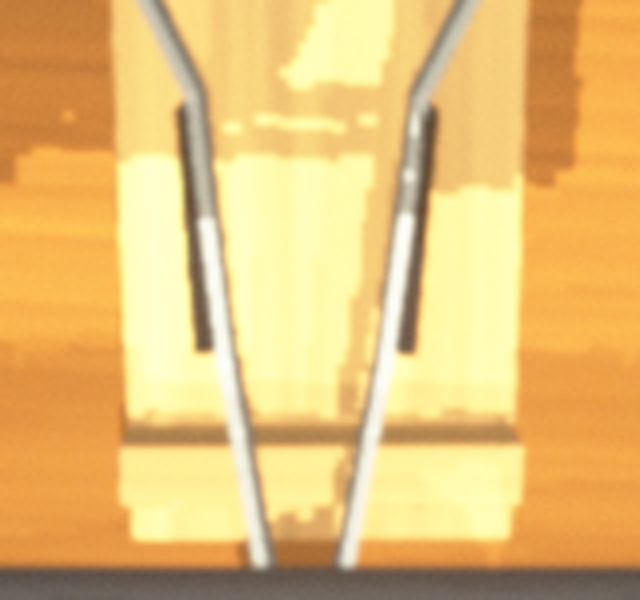

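carry_out(
  plan=[
    [0.0035, 0.0047, -0.02, 0, 0, 0],
    [0, 0, -0.025, 0, 0, 0],
    [0, 0, -0.025, 0, 0, 0],
    [0, 0, -0.025, 0, 0, 0],
    [0, 0, -0.025, 0, 0, 0],
    [0, 0, -0.015, 0, 0, 0],
    [0, 0, 0, 0, 0, 0],
    [0, 0, 0, 0, 0, 0],
  ],
)

```text
time_s: 2.25
tcp_pos: [0.4712, -0.3459, 0.067]
eef_rot: [179.4, -0.4, 3.3]
contact_force: [0.2, -0.5, 0.7]
gripper_width: 0.0876
```

carry_out(
  plan=[
    [-0.007, -0.005, 0, 0.01, 0.007, -0.005],
    [0, 0, 0, 0, 0, 0],
    [0, 0, 0, 0, 0, 0],
    [0, 0, 0, 0, 0, 0],
  ],
)

```text
time_s: 2.58
tcp_pos: [0.4669, -0.3512, 0.0715]
eef_rot: [179.9, -0.3, 3.0]
contact_force: [0.3, 0.2, 0.4]
gripper_width: 0.0881
```

carry_out(
  plan=[
    [-0.004, 0, -0.015, 0, 0.005, 0],
    [0, 0, -0.015, 0, 0, 0],
    [0, 0, -0.015, 0, 0, 0],
    [0, 0, -0.006, 0, 0, 0],
    [0, 0, 0, 0, 0, 0],
    [0, 0, 0, 0, 0, 0],
    [0, 0, 0, 0, 0, 0],
  ],
)

```text
time_s: 3.17
tcp_pos: [0.4672, -0.3534, 0.0261]
eef_rot: [179.6, -0.7, 3.0]
contact_force: [-0.5, -0.1, 0.1]
gripper_width: 0.0878
```

carry_out(
  plan=[
    [-0.005, 0.002, -0.008, 0.005, 0.012, 0],
    [0, 0, 0, 0, 0, 0],
    [-0.001, 0, 0, 0, 0, 0],
    [0, 0, 0, 0, 0, 0],
  ],
)

```text
time_s: 3.5
tcp_pos: [0.462, -0.3517, 0.0196]
eef_rot: [179.8, -0.1, 3.0]
contact_force: [0.1, -0.2, -0.0]
gripper_width: 0.0878
```

carry_out(
  plan=[
    [0, 0, -0.003, 0, 0, 0],
    [0, 0, 0, 0, 0, 0],
    [0, 0, 0, 0, 0, 0],
    [0, 0, 0, 0, 0, 0],
    [0, 0, 0, 0, 0, 0],
    [0, 0, 0, 0, 0, 0],
    [0, 0, 0, 0, 0, 0],
    [0, 0, 0, 0, 0, 0],
  ],
  fingers=-0.13,
  force=10,
)

```text
time_s: 4.17
tcp_pos: [0.4623, -0.3518, 0.0168]
eef_rot: [179.8, -0.1, 3.0]
contact_force: [-0.2, -0.3, 0.1]
gripper_width: 0.0498
```

carry_out(
  plan=[
    [0, 0, 0.004, 0, 0, 0],
    [0, 0, 0.008, 0, 0, 0],
    [0, 0, 0.012, 0, 0, 0],
    [0, 0, 0.015, 0, 0, 0],
    [0, 0, 0.018, 0, 0, 0],
    [0, 0, 0.018, 0, 0, 0],
    [0, 0, 0.018, 0, 0, 0],
    [0, 0, 0.015, 0, 0, 0],
    [0, 0, 0.008, 0, 0, 0],
    [0, 0, 0, 0, 0, 0],
    [0, 0, 0, 0, 0, 0],
  ],
  fingers=-0.14,
)

```text
time_s: 5.08
tcp_pos: [0.4604, -0.3511, 0.1426]
eef_rot: [179.8, -0.1, 3.0]
contact_force: [-0.3, -0.2, -1.5]
gripper_width: 0.0499
```

Run:
```python
from h import *
import pickle
s=r.get_state(); print(s['tcp_pos'],s['eef_rot']); pickle.dump(s,open('s2.pkl','wb'))
snap('wrist','w2'); snap('side','si2')
```

```text
[ 0.46037781 -0.35111934  0.14263284] [ 1.79833297e+02 -1.27297930e-01  2.97133082e+00]
```

View pics/w2.png

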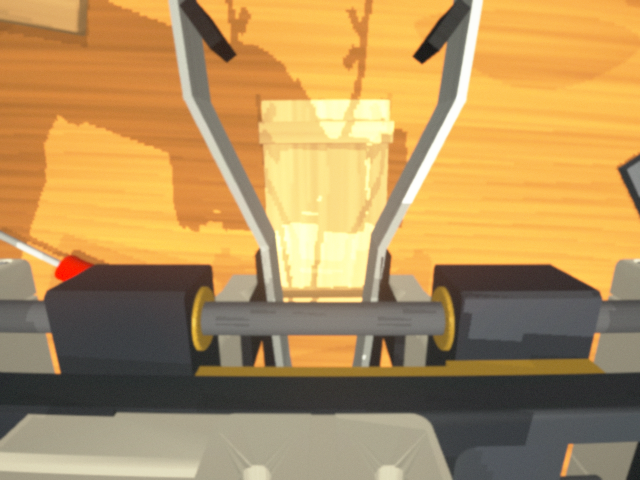

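View pics/si2.png

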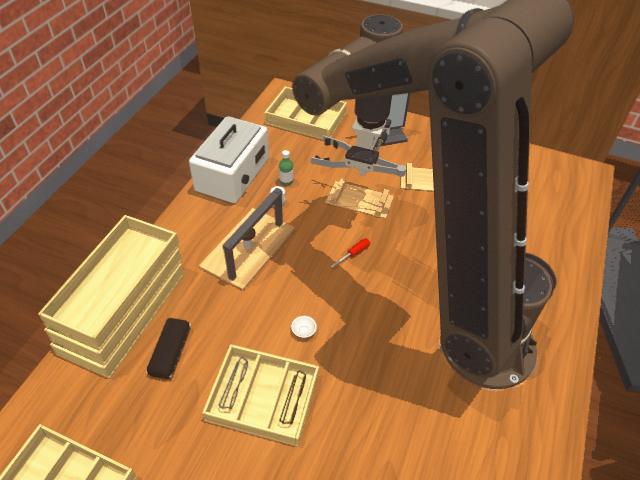

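Run:
```python
from h import *
zoom('si2',190,180,120,120,'z7',5)
zoom('sc1',310,220,160,150,'z8',4)
```

```text
(no output)
```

View pics/z7.png

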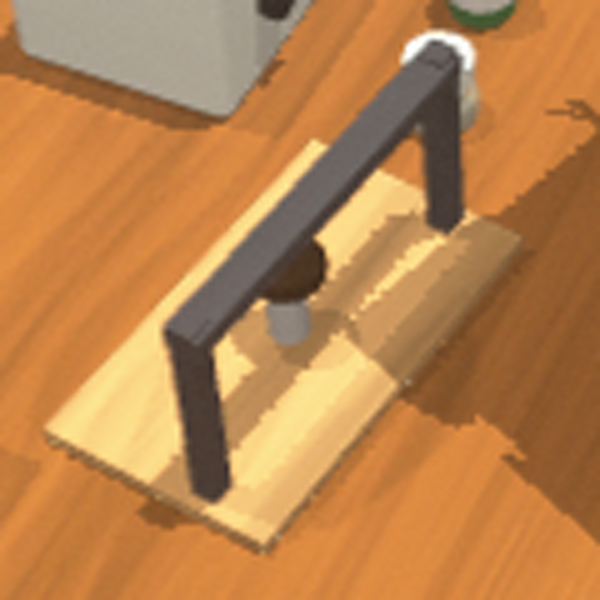

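View pics/z8.png

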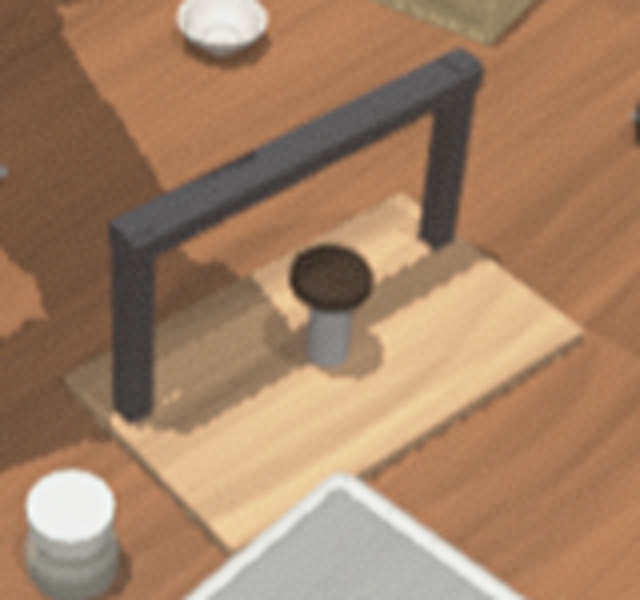

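Run:
```python
from h import *
from scipy.optimize import least_squares
np.set_printoptions(precision=4,suppress=True)
a=np.linspace(0,2*np.pi,181)
def disc(c,z0,z1,R): return np.vstack([np.c_[c[0]+R*np.cos(a),c[1]+R*np.sin(a),0*a+z] for z in(z0,z1)])
def f(c):
    P=disc(c,.062,.072,.023); s=(proj('scene',P)-[310,220])*4; t=(proj('side',P)-[190,180])*5
    return np.array([s[:,0].min()-289.5,s[:,0].max()-373.5,s[:,1].min()-243,s[:,1].max()-312]), np.array([t[:,0].max()-327,t[:,1].max()-304])
q=least_squares(lambda c:f(c)[0],[.694,-.0456]); print(q.x,f(q.x))
q=least_squares(lambda c:np.r_[f(c)[0]/4,f(c)[1]/5],[.694,-.0456]); print(q.x,f(q.x))
b=onz('side',[(190+45/5,180+430/5),(190+265/5,180+542/5),(190+521/5,180+238/5),(190+318/5,180+140/5)],.012)
c=onz('scene',[(310+67/4,220+380/4),(310+584/4,220+330/4),(310+402/4,220+195/4)],.012)
print(b,b.mean(0),c)
for u,v in((b[1],b[2]),(b[0],b[3]),(c[2],c[0])):
    d=u-v;print(np.degrees(np.arctan2(d[1],d[0]))-90,np.linalg.norm(d))
d=b[2]-b[1]
```

```text
[ 0.6912 -0.0422] (array([-0.7937,  0.7829, -1.4828,  1.332 ]), array([-1.6491,  1.4449]))
[ 0.6911 -0.0425] (array([-1.2762,  0.3068, -1.2653,  1.5664]), array([-1.2719,  1.0743]))
[[ 0.7826  0.0742  0.012 ]
 [ 0.6369  0.0934  0.012 ]
 [ 0.6007 -0.1599  0.012 ]
 [ 0.7448 -0.1836  0.012 ]] [ 0.6912 -0.044   0.012 ] [[ 0.6067 -0.1639  0.012 ]
 [ 0.7873  0.0731  0.012 ]
 [ 0.6415  0.0918  0.012 ]]
-8.13188267685959 0.2558910785589557
-8.343911809149148 0.26061687854777127
-7.751020286818914 0.25804845770989077
```

carry_out(
  plan=[
    [-0.0025, 0.01, 0, 0, 0, -0.01],
    [-0.0025, 0.02, 0, 0, 0, -0.016],
    [-0.0025, 0.03, 0, 0, 0, -0.016],
    [-0.0025, 0.034, 0, 0, 0, -0.016],
    [-0.0025, 0.034, 0, 0, 0, -0.016],
    [-0.0025, 0.034, 0, 0, 0, -0.016],
    [-0.0025, 0.034, 0, 0, 0, -0.016],
    [-0.0025, 0.034, 0, 0, 0, -0.016],
    [-0.0025, 0.034, 0, 0, 0, -0.016],
    [-0.0025, 0.03, 0, 0, 0, -0.016],
    [-0.0025, 0.02, 0, 0, 0, -0.016],
    [0, 0.01, 0, 0, 0, -0.01],
  ],
)

```text
time_s: 6.18
tcp_pos: [0.4212, -0.0167, 0.1278]
eef_rot: [179.8, 1.3, -8.3]
contact_force: [0.4, -0.1, -0.8]
gripper_width: 0.05
```

carry_out(
  plan=[
    [0, 0, 0, 0, 0, 0],
    [0, 0, 0, 0, 0, 0],
    [0, 0, 0, 0, 0, 0],
  ],
)

```text
time_s: 6.43
tcp_pos: [0.4198, -0.0149, 0.1258]
eef_rot: [179.7, 1.5, -8.0]
contact_force: [0.2, 0.2, -0.8]
gripper_width: 0.0505
```

carry_out(
  plan=[
    [0.003, 0.005, -0.01, 0.003, -0.013, 0],
    [0.003, 0.004, -0.015, 0, -0.012, 0],
    [0, 0, -0.015, 0, 0, 0],
    [0, 0, -0.015, 0, 0, 0],
    [0, 0, -0.01, 0, 0, 0],
    [0, 0, -0.005, 0, 0, 0],
    [0, 0, 0, 0, 0, 0],
    [0, 0, 0, 0, 0, 0],
    [0, 0, 0, 0, 0, 0],
  ],
)

```text
time_s: 7.18
tcp_pos: [0.4257, -0.0128, 0.0516]
eef_rot: [179.9, 0.2, -8.5]
contact_force: [-0.6, -0.6, -0.7]
gripper_width: 0.05
```

Run:
```python
from h import *
import pickle
s=r.get_state(); print(s['tcp_pos'],s['eef_rot']); pickle.dump(s,open('s3.pkl','wb'))
snap('wrist','w3'); snap('side','si3')
```

```text
[ 0.42571545 -0.01284867  0.05160861] [ 1.79934790e+02  1.66643889e-01 -8.49353716e+00]
```

View pics/w3.png

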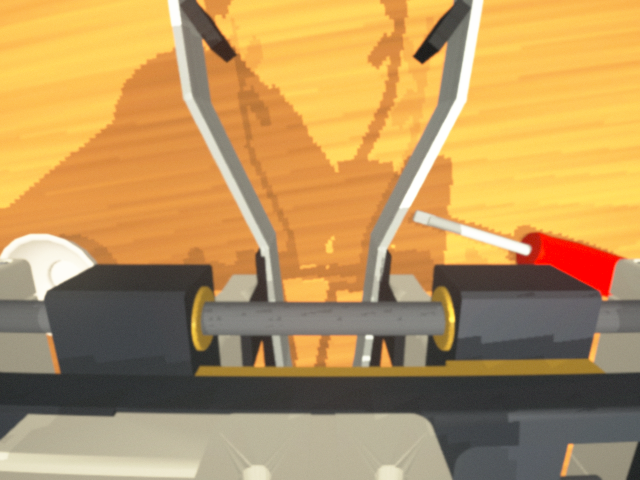

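View pics/si3.png

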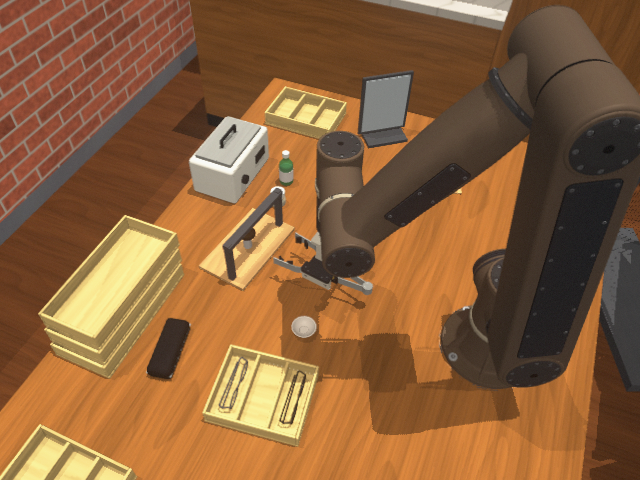

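carry_out(
  plan=[
    [0.005, 0.007, -0.001, 0, 0, 0.007],
    [0.014, -0.002, -0.001, 0, 0, 0],
    [0.014, -0.002, 0, 0, 0, 0],
    [0.014, -0.002, 0, 0, 0, 0],
    [0.01, -0.0015, 0, 0, 0, 0],
    [0.005, 0, 0, 0, 0, 0],
    [0, 0, 0, 0, 0, 0],
    [0, 0, 0, 0, 0, 0],
    [0, 0, 0, 0, 0, 0],
  ],
)

```text
time_s: 8.03
tcp_pos: [0.4942, -0.0096, 0.0529]
eef_rot: [-179.8, -0.3, -7.9]
contact_force: [-0.1, -0.0, -0.4]
gripper_width: 0.0502
```

Run:
```python
from h import *
import pickle
s=r.get_state(); print(s['tcp_pos'],s['eef_rot']); pickle.dump(s,open('s4.pkl','wb'))
print(.692-s['tcp_pos'][0], -.043+.1405*(.692-s['tcp_pos'][0])-s['tcp_pos'][1])
snap('wrist','w4'); snap('scene','sc4')
```

```text
[ 0.49421845 -0.00958716  0.05290567] [-179.81677744   -0.26209301   -7.85194685]
0.1977815457136995 -0.005624529126070555
```

View pics/w4.png

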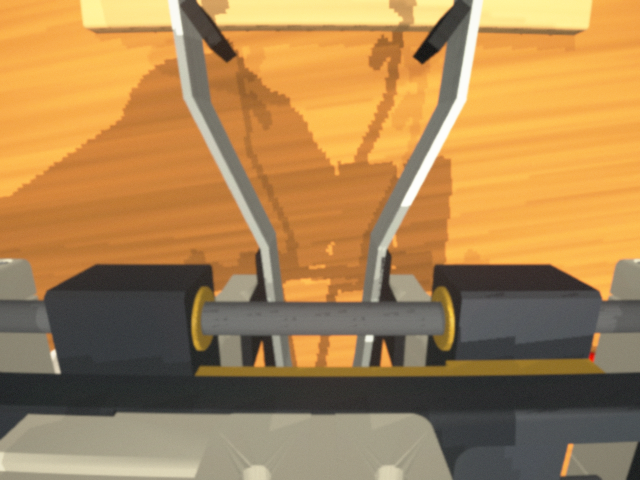

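View pics/sc4.png

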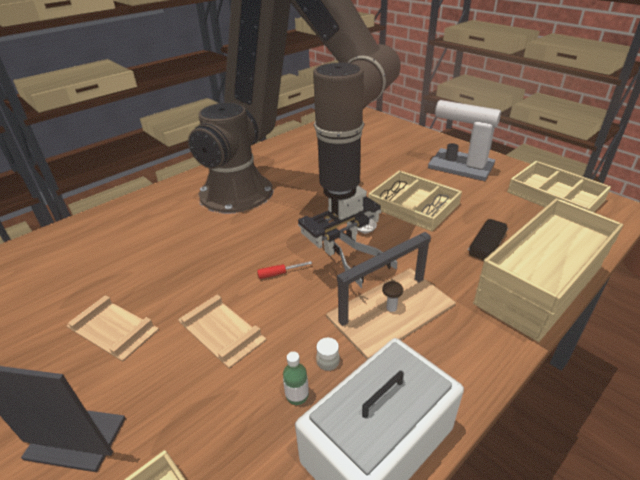

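Run:
```python
from h import *
import pickle
from scipy.spatial.transform import Rotation as Ro
np.set_printoptions(precision=4,suppress=True)
s=pickle.load(open('s4.pkl','rb'))
p=onz('wrist',[(84,28),(591,30)],.012,s); d=p[0]-p[1]
print(p,np.linalg.norm(d),np.degrees(np.arctan2(d[1],d[0]))-90)
m=p.mean(0); u=np.array([d[1],-d[0],0])/np.linalg.norm(d); print('post',m+.075*u,u)
R=Ro.from_euler('xyz',s['eef_rot'],degrees=True)
print('jaw px',proj('wrist',s['tcp_pos']+R.apply([.12,0,-.018]),s))
# arms in tool frame at top z = tcp+.029
q=onz('wrist',[(188,98),(466,98),(268,240),(378,240)],s['tcp_pos'][2]+.029,s); print(R.inv().apply(q-s['tcp_pos']))
zoom('w4',60,0,540,70,'z9',1.45); zoom('sc4',290,180,160,150,'z10',4)
```

```text
[[ 0.6353  0.0937  0.012 ]
 [ 0.5995 -0.1615  0.012 ]] 0.2576099801438004 -7.998182835154367
post [ 0.6917 -0.0443  0.012 ] [ 0.9903 -0.1391  0.    ]
jaw px [[323.1201 -13.4081]]
[[ 0.0827 -0.0456 -0.0285]
 [ 0.0827  0.0482 -0.0288]
 [ 0.0331 -0.0203 -0.0288]
 [ 0.0332  0.0203 -0.0289]]
```

View pics/z9.png

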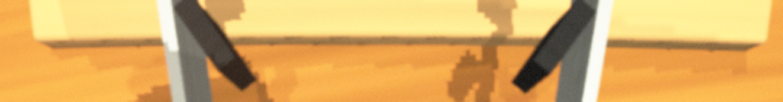

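View pics/z10.png

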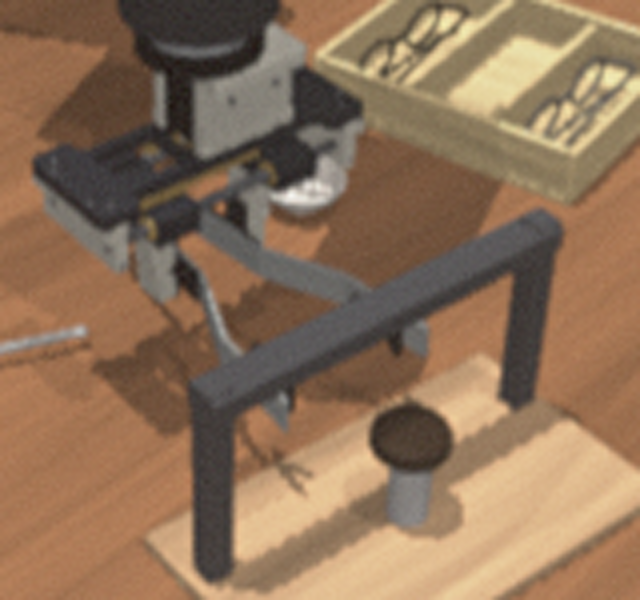

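carry_out(
  plan=[
    [0.005, -0.005, -0.002, 0, 0.003, -0.002],
    [0.01, -0.002, -0.001, 0, 0, 0],
    [0.012, -0.002, 0, 0, 0, 0],
    [0.012, -0.002, 0, 0, 0, 0],
    [0.008, -0.001, 0, 0, 0, 0],
    [0.003, 0, 0, 0, 0, 0],
    [0, 0, 0, 0, 0, 0],
    [0, 0, 0, 0, 0, 0],
    [0, 0, 0, 0, 0, 0],
  ],
)

```text
time_s: 8.88
tcp_pos: [0.5472, -0.0238, 0.0491]
eef_rot: [-179.9, -0.0, -8.0]
contact_force: [-0.9, -0.2, -0.8]
gripper_width: 0.0499
```

Run:
```python
from h import *
s=r.get_state(); print(s['tcp_pos'],s['eef_rot'])
snap('side','si5'); snap('scene','sc5')
zoom('si5',200,170,180,140,'z11',4); zoom('sc5',310,200,160,150,'z12',4)
```

```text
[ 0.547162   -0.02375276  0.04907801] [-1.79856977e+02 -1.44958449e-02 -7.96738750e+00]
```

View pics/z11.png

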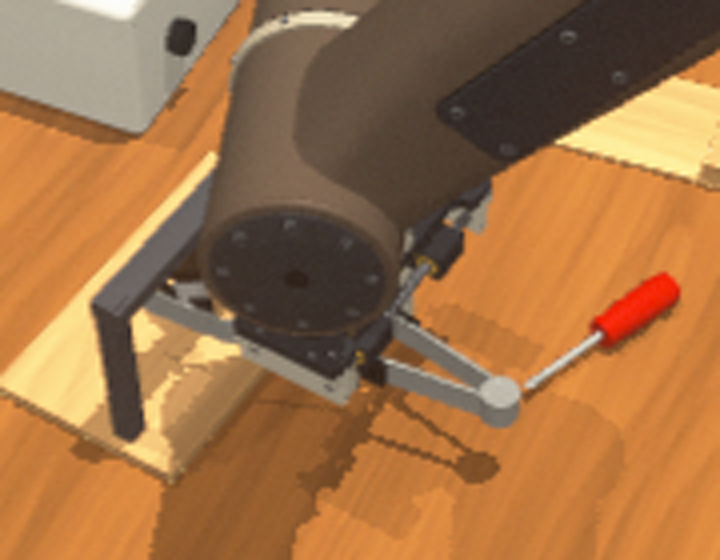

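View pics/z12.png

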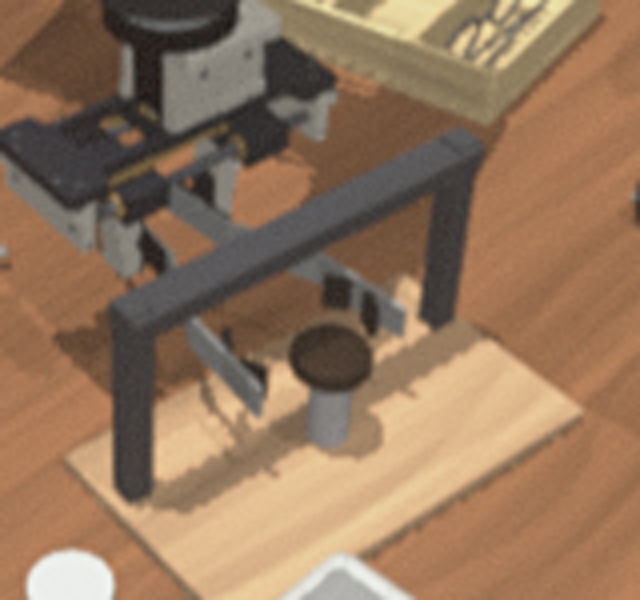

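carry_out(
  plan=[
    [0.007, -0.001, 0, 0, 0, 0],
    [0.008, -0.001, 0, 0, 0, 0],
    [0.005, -0.001, 0, 0, 0, 0],
    [0, 0, 0, 0, 0, 0],
    [0, 0, 0, 0, 0, 0],
    [0, 0, 0, 0, 0, 0],
  ],
)

```text
time_s: 9.48
tcp_pos: [0.5691, -0.0266, 0.0498]
eef_rot: [-179.8, -0.1, -7.9]
contact_force: [-0.0, 0.6, -1.6]
gripper_width: 0.0499
```

Run:
```python
from h import *
s=r.get_state(); print(s['tcp_pos'],s['eef_rot'])
snap('scene','sc6')
zoom('sc6',330,230,110,100,'z13',6)
```

```text
[ 0.56910583 -0.02661485  0.04977078] [-1.79831295e+02 -7.03584070e-02 -7.90660535e+00]
```

View pics/z13.png

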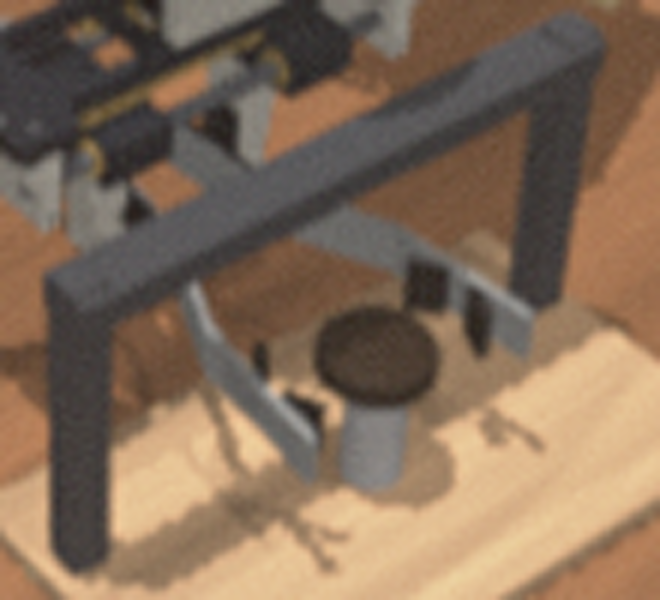

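Run:
```python
from h import *
p=onz('scene',[(330+533/6,230+320/6),(330+316/6,230+445/6)],.079); m=p.mean(0)
u=np.array([.9903,-.139,0]);v=np.array([.139,.9903,0])
L=np.array([.6915,-.043,.072]); L2=onz('scene',[(330+377/6,230+350/6)],.072)[0]
print(p,m,L2)
for l in(L,L2): print('tipmid rel lens: along',(m-l)@u,'across',(m-l)@v)
s=r.get_state()
print((L-s['tcp_pos'])@u,(L-s['tcp_pos'])@v)
```

```text
[[ 0.72680836  0.00214697  0.079     ]
 [ 0.71234073 -0.10146104  0.079     ]] [ 0.71957455 -0.04965703  0.079     ] [ 0.69254125 -0.04425936  0.072     ]
tipmid rel lens: along 0.028727553426874258 across -0.0026900988873882576
tipmid rel lens: along 0.02752134862908131 across -0.0015876903145113138
0.1235974293679293 0.0007569968085135081
```

carry_out(
  plan=[
    [0.002, 0.0007, -0.0005, 0, 0, 0],
    [0, 0, 0, 0, 0, 0],
    [0, 0, 0, 0, 0, 0],
  ],
)

```text
time_s: 9.78
tcp_pos: [0.5707, -0.0259, 0.0491]
eef_rot: [-179.8, -0.0, -7.9]
contact_force: [0.9, -0.4, -0.7]
gripper_width: 0.0502
```

carry_out(
  plan=[
    [0, 0, 0, 0, 0, 0],
    [0, 0, 0, 0, 0, 0],
    [0, 0, 0, 0, 0, 0],
    [0, 0, 0, 0, 0, 0],
    [0, 0, 0, 0, 0, 0],
    [0, 0, 0, 0, 0, 0],
  ],
  fingers=1,
  force=12,
)

```text
time_s: 10.28
tcp_pos: [0.5704, -0.0258, 0.0492]
eef_rot: [-179.8, -0.0, -7.9]
contact_force: [0.4, -1.2, -1.2]
gripper_width: 0.0327
```

carry_out(
  plan=[
    [0, 0, 0, 0, 0, 0],
    [0, 0, 0, 0, 0, 0],
    [0, 0, 0, 0, 0, 0],
    [0, 0, 0, 0, 0, 0],
    [0, 0, 0, 0, 0, 0],
    [0, 0, 0, 0, 0, 0],
  ],
  force=25,
)

```text
time_s: 10.78
tcp_pos: [0.5704, -0.0259, 0.0492]
eef_rot: [-179.8, -0.0, -7.9]
contact_force: [0.8, -0.2, -0.3]
gripper_width: 0.0321
```

Run:
```python
from h import *
s=r.get_state(); print(s['tcp_pos'],s['eef_rot'],s['gripper_width'])
snap('scene','sc7')
zoom('sc7',330,230,110,100,'z14',6)
```

```text
[ 0.57035405 -0.02585385  0.0492497 ] [-1.79836528e+02 -4.20052161e-02 -7.90334993e+00] 0.03210517034448977
```

View pics/z14.png

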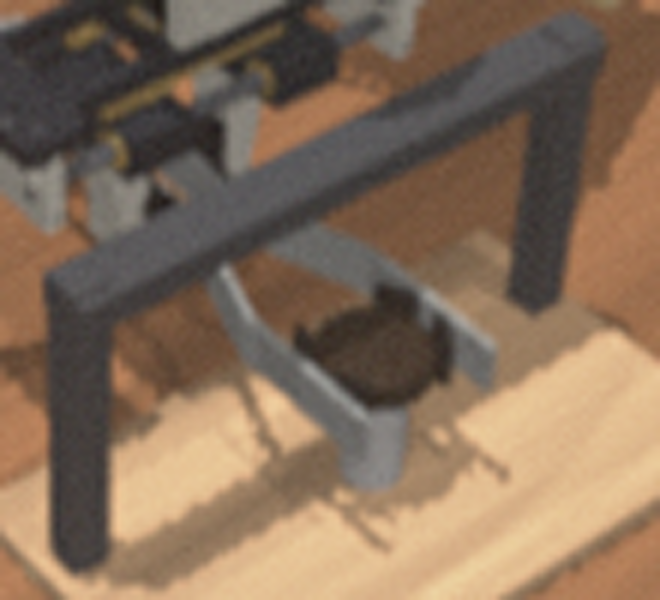

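Width 32.1 mm, so the jaws are on the lens rim. Next, a gentle lift.

carry_out(
  plan=[
    [0, 0, 0.003, 0, 0, 0],
    [0, 0, 0.004, 0, 0, 0],
    [0, 0, 0.004, 0, 0, 0],
    [0, 0, 0.003, 0, 0, 0],
    [0, 0, 0, 0, 0, 0],
    [0, 0, 0, 0, 0, 0],
    [0, 0, 0, 0, 0, 0],
    [0, 0, 0, 0, 0, 0],
  ],
)

```text
time_s: 11.5
tcp_pos: [0.5703, -0.0257, 0.0652]
eef_rot: [-179.8, -0.1, -7.9]
contact_force: [0.4, -0.0, -0.9]
gripper_width: 0.032
```

Run:
```python
from h import *
s=r.get_state(); print(s['tcp_pos'],s['eef_rot'],s['gripper_width'])
snap('scene','sc8')
zoom('sc8',330,230,110,100,'z15',6)
```

```text
[ 0.57030518 -0.02573289  0.06522908] [-1.79817775e+02 -6.20091118e-02 -7.90036838e+00] 0.03200508310121199
```

View pics/z15.png

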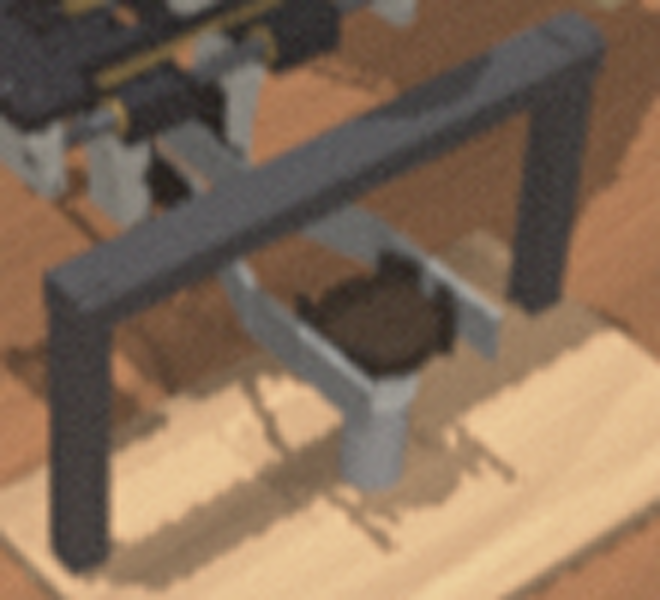

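carry_out(
  plan=[
    [-0.003, 0.0004, 0, 0, 0, 0],
    [-0.006, 0.0008, 0, 0, 0, 0],
    [-0.008, 0.0011, 0, 0, 0, 0],
    [-0.008, 0.0011, 0, 0, 0, 0],
    [-0.008, 0.0011, 0, 0, 0, 0],
    [-0.006, 0.0008, 0, 0, 0, 0],
    [-0.003, 0.0004, 0, 0, 0, 0],
    [0, 0, 0, 0, 0, 0],
    [0, 0, 0, 0, 0, 0],
  ],
)

```text
time_s: 12.3
tcp_pos: [0.5218, -0.0196, 0.0647]
eef_rot: [-179.8, 0.0, -7.9]
contact_force: [0.1, -0.3, -1.5]
gripper_width: 0.0322
```

carry_out(
  plan=[
    [-0.004, 0.0006, 0, 0, 0, 0],
    [-0.008, 0.0011, 0, 0, 0, 0],
    [-0.01, 0.0014, 0, 0, 0, 0],
    [-0.01, 0.0014, 0, 0, 0, 0],
    [-0.01, 0.0014, 0, 0, 0, 0],
    [-0.01, 0.0014, 0, 0, 0, 0],
    [-0.01, 0.0014, 0, 0, 0, 0],
    [-0.008, 0.0011, 0, 0, 0, 0],
    [-0.004, 0.0006, 0, 0, 0, 0],
    [0, 0, 0, 0, 0, 0],
    [0, 0, 0, 0, 0, 0],
  ],
)

```text
time_s: 13.22
tcp_pos: [0.4392, -0.0084, 0.065]
eef_rot: [-179.8, -0.0, -7.9]
contact_force: [0.3, -0.1, -1.4]
gripper_width: 0.0324
```

Run:
```python
from h import *
s=r.get_state(); print(s['tcp_pos'],s['eef_rot'],s['gripper_width'])
snap('scene','sc9')
zoom('sc9',300,180,150,130,'z16',5)
```

```text
[ 0.43923781 -0.00840493  0.06496789] [-1.79808250e+02 -2.22718392e-02 -7.86537060e+00] 0.03235612788325575
```

View pics/z16.png

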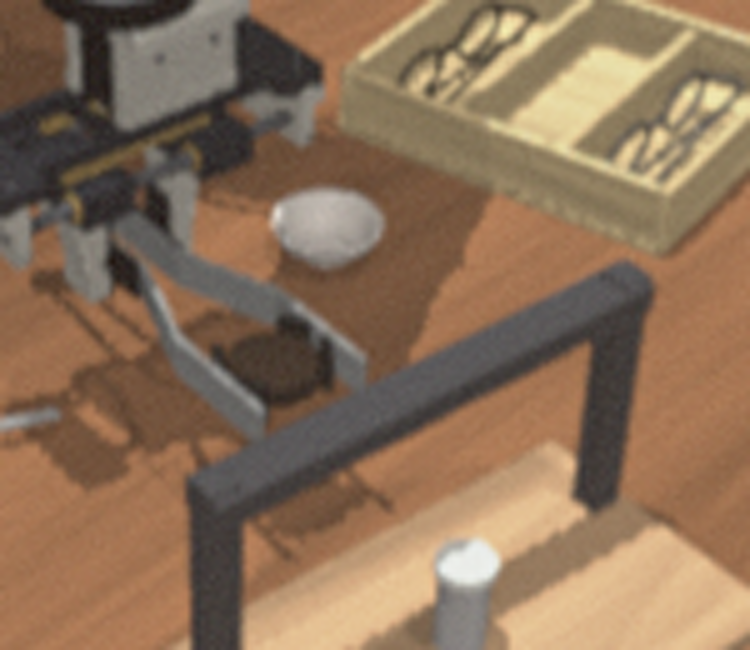

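carry_out(
  plan=[
    [0, 0, 0.005, 0, 0, 0],
    [0, 0, 0.01, 0, 0, 0],
    [0, 0, 0.014, 0, 0, 0],
    [0, 0, 0.014, 0, 0, 0],
    [0, 0, 0.014, 0, 0, 0],
    [0, 0, 0.014, 0, 0, 0],
    [0, 0, 0.014, 0, 0, 0],
    [0, 0, 0.014, 0, 0, 0],
    [0, 0, 0.01, 0, 0, 0],
    [0, 0, 0.005, 0, 0, 0],
    [0, 0, 0, 0, 0, 0],
    [0, 0, 0, 0, 0, 0],
  ],
)

```text
time_s: 14.27
tcp_pos: [0.4433, -0.0092, 0.1873]
eef_rot: [-179.9, -0.1, -8.0]
contact_force: [-0.2, 0.7, -2.0]
gripper_width: 0.0321
```

carry_out(
  plan=[
    [0, 0, 0, 0, 0, 0],
    [0, 0, 0, 0, 0, 0],
    [0, 0, 0, 0, 0, 0],
    [0, 0, 0, 0, 0, 0],
    [0, 0, 0, 0, 0, 0],
    [0, 0, 0, 0, 0, 0],
  ],
)

```text
time_s: 14.77
tcp_pos: [0.4418, -0.0097, 0.1842]
eef_rot: [180.0, 0.2, -8.1]
contact_force: [-0.2, -0.3, -1.9]
gripper_width: 0.0325
```

Run:
```python
from h import *
s=r.get_state(); print(s['tcp_pos'],s['eef_rot'],s['gripper_width'],s['qd'])
im=snap('scene','sc10'); snap('wrist','w10')
```

```text
[ 0.44183169 -0.00974044  0.18423672] [179.98428675   0.24106301  -8.07036481] 0.03252622395237764 [-0.07231155  0.29236316 -0.21560881 -0.0495565   0.03328999  0.07784442]
```

View pics/sc10.png

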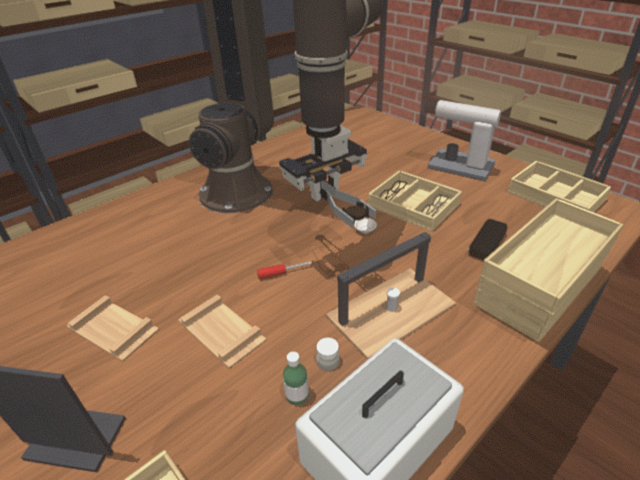

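View pics/w10.png

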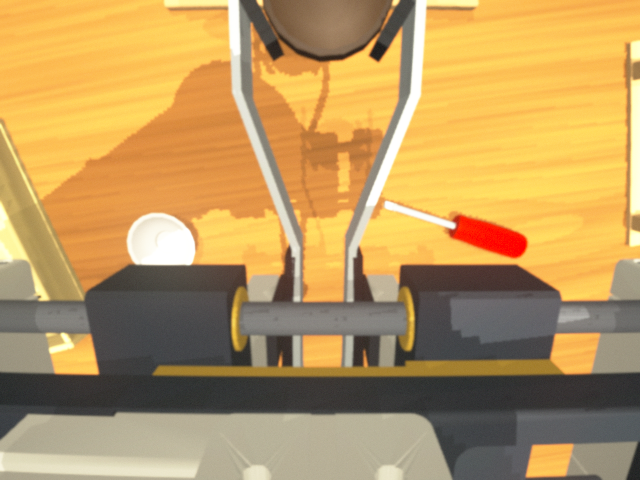

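Run:
```python
from h import *
p=proj('scene',[[.442+.12*.99+.001,-.0097-.0167,.207]]);print(p)
zoom('sc10',300,160,110,90,'z17',6)
print(r.close_job()); s=r.get_state(); print(s['time_s'],s['tcp_pos'],s['gripper_width'])
```

```text
[[356.23164191 210.21531553]]
the job is handed in; nothing more can be done
None
the job is handed in; nothing more can be done
```

View pics/z17.png

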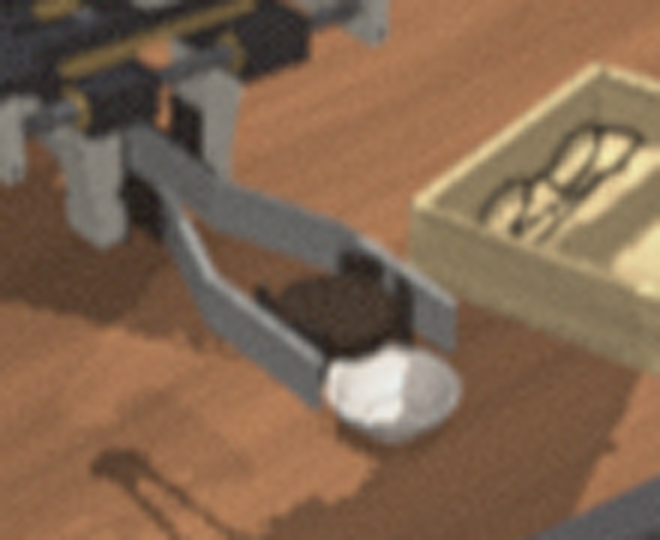

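I took the tongs off the rest, carried them open under the lamp bar from the front, and closed them on the lens rim at 25 N. I then lifted the lens about 16 mm off its post, drew it straight out under the bar, raised it and handed the job in, still squeezing. The hand-in gave no verdict.

- **Grip:** In the last pictures the lens sits in the jaws and the post is bare. The finger opening was about 32.5 mm; the task gives about 32 mm with the jaws on the lens.
- **Position:** From the TCP pose, the lens centre is about 0.20 m above the table and about 13 cm in front of the post. In the last scene picture the lens appears within about 1 px of where that puts it.
- **Contacts:** I saw no sign of bumping the stand; force readings at the end of each move stayed at about 2 N or less. I had no contact readings for the lens or stand themselves. The other things look unmoved in the pictures.
- **Disagreements:** The two fixed cameras differed by about 6 mm on the position of the lamp stand. The wrist camera settled it to within about 2 mm. The arm was also still sinking slightly before the hand-in, 3 mm in the last half second, leaving more than 45 mm to spare at the required height.

The last reading was at 14.8 s, out of the 54 s allowed.

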